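# Crack the stuck lid of a dry box and hold it ajar

### The arm

A 6-joint arm with a two-finger parallel gripper is mounted at the origin on a cart in front of the work surface, level with it; the furniture and walls round the work are solid. World frame = base frame: x ahead of the robot, y to its left, z up, the work surface at z = 0. Lengths are in mm, angles in rad, forces in N, time in s.
With the tool pointing down it reaches from about 350 to 875 mm from the base axis. Payload 4.2 kg.
Tool frame: the origin (TCP) lies midway between the tips of the shut fingers; the grasp point (between the pads) lies 19 mm behind it (arm.tcp_to_grasp is the distance from the TCP to the grasp point, in mm); z points along the fingers, y is the line along which they close (so a half turn about z gives the same grasp; the last joint's range is limited). The gripper opens to 85 mm and grips with 20 to 120 N. Pads are 22 mm wide; open, the fingers measure 114 mm over their backs; the gripper's body (76 mm by 85 mm) begins 54 mm behind the grasp point. The pads swing forward as they close: fully open they stand 13 mm farther back than shut.
Start: joints at [1.443, 0.385, 0.008, 0, -1.194, -0.259], TCP at [235.734, 578.817, 195.212] pointing down, gripper open.
Joint ranges: [-3.14, 3.14], [-1.21, 2.06], [-1.07, 1.41], [-3.16, 2.05], [-2.99, -0.16], [-3.1, 3.1]. Speed limits (rad/s): [2.79, 2.79, 3.14, 3.14, 3.14, 3.14].

### API

Orientations are given as a unit quaternion [x, y, z, w].
In Python, from bench import arm gives the robot as it stands.
- The arm moves only by the tool arm_command, never from a script. Its argument "rows" is a list of rows, each a list of 2 entries, a list of its own where there are three numbers: the shift along the tool's x, y, z as a fraction of full scale, then the turn, a rotation vector about the tool's x, y, z as a fraction of full scale. In form: [[[x, y, z], [wx, wy, wz]], ...]. A call has 1 to 5 rows; each row is the pose to reach, as a shift and turn from the pose commanded when the call began, along the tool's axes at that moment, turning the shorter way round; what a row does not reach only later rows make up. Full scale, the value 1, is 0.25 m for a shift and 180 degrees for a turn. A row lasts 1/10 s, in which the tool goes at most 50 mm and 8.59 degrees, less where a joint would pass 70% of its speed; a pose out of reach is approached as far as the arm can. A call with a number of a shift or a turn outside -1 to 1 is refused whole. A call with a gripper value outside its range is refused whole. "grip" is the opening, from 0 (shut) to 1 (fully open), set as the call begins (left out, the last holds). The fingers move at their own pace and stop on an object; the grip force is fixed at half the most. Time passes only in rows, so rows that repeat a pose let the fingers close. It gives the time, the measured TCP pose, the force, the opening and the grip force at its end, in the units of the state.
- arm.read_state(): the state, without advancing time (a new reading comes with each control period).
- arm.get_image(name): name is "scene" or "top" or "wrist"; returns (picture, depth): 384x512x3 uint8, blue, green, red; 384x512 float32, mm along the optical axis (not along the pixel's ray), 0 where there is no reading.
- arm.camera_info(name): a dict with "fx", "fy", "cx", "cy" (pixels), "extrinsics" (4x4, takes a point from camera to world coordinates). Camera axes: x right, y down, z forward; pixel columns grow to the right and rows downward; lengths in mm; the calibration is good to about 2 mm. A picture is of the moment at which its call begins: read the wrist's pose just before it. camera_info takes no time and is no camera call; for the wrist camera it gives the pose at the moment of the call.
- arm.job_done(): hands the job in; it is judged then, once.
Trained networks look in the newest picture that a camera, given by its name, has taken for a name from the list of things; names that differ only in an ending like _2 or _b are one class to them, and where a whole thing is asked for, a point or a joint stands for the part that bears it (a point fixed in the world has none). Each returns a list of dicts, best first, with "score" (0 to 1); they miss things now and then, are a little off and sometimes report something else, mostly with a low value. They report only what shows in the picture. A call takes as long as a camera call.
- arm.spot_in(camera, query): "position" ([column, row] in pixels, amid what is visible of it).
The state is a dict: "clock": time; "joints": joint angles; "joint_vel": joint speeds; "joint_efforts": joint torques, N m; "position": TCP position; "ee_rot": TCP orientation; "contact_force": force on the tool from outside, world axes, zero at the start; "wrist_torque": the same for the moment, N m; "gripper_width": finger opening in mm; "grasp_force": force on a finger pad.
Only numpy, scipy, OpenCV 4.12 (cv2) and the standard library are available. Lean on these libraries where they do the work, as an engineer would, in place of code of your own. Each camera call takes 0.05 s, during which the arm holds its last target. There are 200 camera calls.

### The job

The lid of the dry box has stuck to its rubber gasket. Swing the clamp lever on the front of the box out of the lid's slot and down, so that it hangs clear, then pull the lid free of the gasket by its bow handle and stop with the front edge about 3 cm open, so that I can slip the humidity card out without losing the dry air: the lid must not fly up past 7 cm, not even for a moment, as it breaks loose. Finish while still holding the lid at that gap with the gripper, and leave the other things on the bench where they are.

Things in the scene. Friction and masses are not known exactly. Their poses are not given: they have to be found in the camera images.
- dry_box: grey metal dry box on a steel base plate 205 (x) x 250 (y) x 8 mm, immovable. Origin: centre of the plate's underside, on the worktop. Its -x axis points out of the front (clamp side, towards the robot), +y left along the front, z up. Tub 165 x 220 mm; shut lid 173 (x) x 232 (y) mm from z = 96 to 106 mm, front edge at x = -88.5 mm. Coil packs, a desiccant can and the humidity card are fixed inside
- clamp_grip (a point): middle of the clamp lever's black grip, 68 mm from the pivot. The grip is a bar in line with the lever, from 41 to 94 mm from the pivot, 17 mm wide along the box's y (21 mm at its end), 12 to 14 mm thick. With the clamp shut the lever stands upright just in front of the lid and this point is 146 mm above the worktop, 40 mm above the lid's top
- clamp_pivot (a point): centre of the lever's pivot pin in the clevis block on the box's front, at (-103, 0, 78) mm in the box frame, fixed to the box; the pin lies along the box's y. The lever's cross-bar, 36 mm along y and 32 mm above the pivot, lies on the two prongs of the lid's slotted lug when shut and so locks the lid
- clamp_lever (a joint): angle of the clamp lever about its pivot, rad: 0 = upright, shut, locking the lid; grows as its top swings outwards (towards the box's -x) and down; stop at 1.75, just below level. It is out of the lid's slot beyond about 0.3. It turns with slight friction, and when let go beyond about 0.5 it falls to the stop by its own weight
- lid_handle (a point): middle of the grip bar of the lid's bow handle: a round bar 12 mm thick, 82 mm straight along the box's y, posts at y = +-50 mm, 34 mm of free height under it. Its centre is 40 mm above the lid's top; with the lid shut it is at (-60, 0, 146) mm in the box frame. It moves with the lid: 156 mm in front of the hinge axis and 47 mm above it
- lid_hinge (a point): centre of the lid's hinge axis at the back of the box, at (96, 0, 99) mm in the box frame; the axis lies along the box's y; fixed to the box
- box_lid: the lid, about 0.45 kg: grey frame with a clear window, 173 (x) x 232 (y) x 10 mm, origin near the centre of its underside, axes as the box's when shut. It turns on two pins in the hinge barrels, falls shut by itself and then sticks again. A bead under its front must be forced past the gasket's lip: a peak of about 12 to 20 N upward at the handle within the first few mm, then it lets go and weighs 3 N there
- lid_front (a point): middle of the lid's lower front edge, 185 mm in front of the hinge axis; 96 mm above the worktop when shut, 126 mm when 3 cm open (the lid is then tilted by 0.16 rad)
- tweezers: pointed steel tweezers, 11 x 133 x 9 mm, lying beside the box; a bystander. Origin: centre of its underside
- flux_syringe: white flux syringe with plunger, 24 x 128 x 16 mm, lying beside the box; a bystander. Origin: centre of its underside
- nozzle_1: grey conical hot-air nozzle standing on its flange, 30 mm wide, 34 mm high, beside the box; a bystander. Origin: centre of its underside
- kapton_roll: roll of amber tape lying flat, 61 mm across, 12 mm high, beside the box; a bystander. Origin: centre of its underside
- multimeter: multimeter on its back, 192 x 90 x 55 mm, at the left of the worktop; a bystander. Origin: centre of its underside
- side_cutters: side cutters, 58 x 130 x 12 mm, lying at the right front; a bystander. Origin: centre of its underside
- usb_tester: small black inline meter, 24 x 63 x 12 mm, at the left front; a bystander. Origin: centre of its underside

How it is judged:
By the outcome, as a careful person would: the job done as asked, in the order asked, and still so for the second after the job is handed in, while the arm keeps its last pose, push and grip.
It also fails if it takes over 54 s, if anything falls off the work surface, if the arm or the gripper's body presses on something with over 40 N, if the wrist force passes 120 N, or if a joint passes its speed limit or range.

## Working session

There is one attempt and no reset: what is moved stays moved. The work goes in short steps, Python scripts to look and compute and a tool call to move; the robot and the scene stay as the last step left them, time stands still between calls to the robot, and variables do not carry over. Pictures are saved under pics/ and viewed, at most 10 in all, crops included, and the job is handed in when it is done.

Besides the shell and the picture viewer there is one more tool, called after "Emit:" as name(argument=value, ...), one argument or row to a line, values as JSON. arm_command: Moves the arm, as the interface text tells. Shift numbers are shares of 0.25 m and turn numbers shares of 180 degrees, none past 1 either way. Its arguments: {"type":"object","properties":{"rows":{"type":"array","items":{"type":"array"}},"grip":{"type":"number"}},"required":["rows"]}

```bash
mkdir -p pics
cat > h.py <<'E'
import numpy as np, cv2
from bench import arm
def w(name,px,depth,info=None):
    i=info or arm.camera_info(name);u,v=px
    r=int(round(v));c=int(round(u));p=depth[max(r-2,0):r+3,max(c-2,0):c+3];p=p[p>0]
    if len(p)==0:return None
    z=np.median(p);T=np.array(i["extrinsics"])
    return (T@[(u-i["cx"])/i["fx"]*z,(v-i["cy"])/i["fy"]*z,z,1])[:3]
E
python3 - <<'E'
from h import *
s=arm.read_state();print(s)
ims=[]
for n in("scene","top"):
    im,d=arm.get_image(n);np.save(f"pics/{n}.npy",d);cv2.imwrite(f"pics/{n}.png",im);ims.append(im)
    for q in("dry_box","clamp_grip","lid_handle","clamp_pivot","lid_front","lid_hinge"):
        for r in arm.spot_in(n,q)[:1]:print(n,q,r["score"],r["position"],w(n,r["position"],d))
cv2.imwrite("pics/both.png",cv2.resize(np.vstack(ims),(400,600)))
E
```

```text
{'clock': 0.0, 'joints': array([ 1.44260809e+00,  3.85588434e-01,  6.63124566e-03, -5.09691136e-04,
       -1.19401690e+00, -2.58571281e-01]), 'joint_vel': array([-0.00323486, -0.00099019, -0.0002333 ,  0.00033396,  0.00031075,
        0.00209216]), 'joint_efforts': array([ 2.10253957e-04, -3.92291522e+01,  1.88397521e+01,  4.18630421e+00,
       -4.63729579e-03,  1.06204592e-07]), 'position': array([235.49181988, 578.21754591, 194.10297621]), 'ee_rot': array([ 9.81341647e-01, -1.92268900e-01, -1.65428433e-04,  1.10199728e-03]), 'contact_force': array([-0.26492121,  0.56197104, -0.36496321]), 'wrist_torque': array([ 0.00492998, -0.02480426,  0.00534629]), 'grasp_force': 0.0, 'gripper_width': 85.23795007805583}
scene dry_box 0.8 [245.2, 218.6] [558.67906531 139.22172007 107.22904559]
scene clamp_grip 0.5 [264.8, 193.1] [547.80364422  32.56606811 152.18958258]
scene clamp_pivot 0.81 [243.2, 222.0] [563.89081328 144.7762029   91.08264567]
scene lid_front 0.78 [240.7, 195.5] [638.47633872  56.6080374  108.51961277]
scene lid_hinge 0.58 [242.0, 219.8] [568.20652933 145.58240551 100.76219683]
top dry_box 0.66 [254.8, 207.6] [545.23705531  33.87030689 169.8593792 ]
top clamp_grip 0.48 [257.6, 206.1] [549.4562393   25.84306731 169.9627028 ]
top lid_handle 0.88 [253.2, 175.6] [648.1176869   40.37091317 102.92920203]
top clamp_pivot 0.68 [251.4, 175.5] [648.54871395  45.91834929 102.52401853]
top lid_front 0.67 [254.6, 174.1] [652.80960679  36.0587109  102.44246355]
top lid_hinge 0.9 [255.3, 207.7] [544.94400793  32.44564277 169.79385977]
```

View pics/top.png

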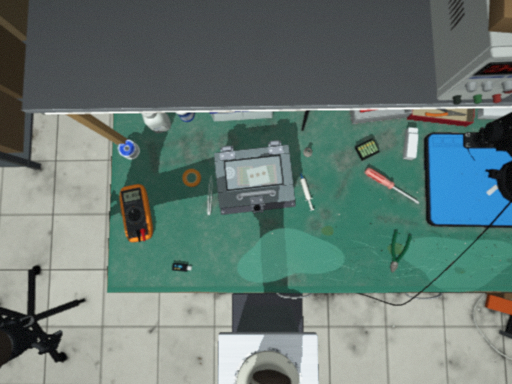

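View pics/scene.png

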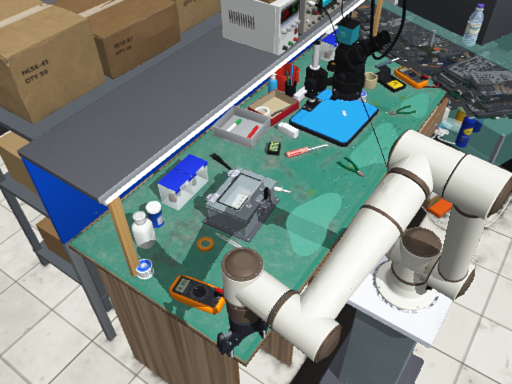

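The top view shows the box at about (255,180) with its front facing the robot and slightly rotated. The clamp is at (257,206). I'll fit its pose from the depth.

```bash
cat >> h.py <<'E'
def cloud(name,d,info=None):
    i=info or arm.camera_info(name);v,u=np.mgrid[:d.shape[0],:d.shape[1]]
    P=np.stack([(u-i["cx"])/i["fx"]*d,(v-i["cy"])/i["fy"]*d,d,np.ones_like(d)],-1)@np.array(i["extrinsics"]).T
    P=P[...,:3];P[d<=0]=np.nan;return P
E
python3 - <<'E'
from h import *
for n in("top","scene"):
    d=np.load(f"pics/{n}.npy");P=cloud(n,d).reshape(-1,3)
    P=P[(abs(P[:,0]-640)<170)&(abs(P[:,1]-40)<170)]
    for a,b in((97,115),(125,185)):
        Q=P[(P[:,2]>a)&(P[:,2]<b)];print(n,a,len(Q),np.median(Q,0),cv2.minAreaRect(Q[:,:2].astype(np.float32)))
        if a>120:print(Q.round()[:40].tolist())
i=arm.camera_info("wrist");s=arm.read_state();print(np.round(i["extrinsics"],3),i["fx"],i["cx"],s["position"])
E
python3 -c "
import cv2;a=cv2.imread('pics/top.png')[120:235,190:330];cv2.imwrite('pics/c1.png',cv2.resize(a,None,fx=5,fy=5,interpolation=2))"
```

```text
top 97 4170 [650.43897442  38.03469617 104.56313405] ((647.165283203125, 38.494850158691406), (209.95603942871094, 231.8869171142578), 5.831510066986084)
top 125 189 [586.6324102   30.35299463 150.21718275] ((567.5811157226562, 30.538475036621094), (55.687984466552734, 110.30870056152344), 5.81083345413208)
[[598.0, 4.0, 152.0], [598.0, 1.0, 147.0], [598.0, -1.0, 150.0], [598.0, -4.0, 149.0], [597.0, -7.0, 153.0], [598.0, -10.0, 151.0], [598.0, -13.0, 147.0], [598.0, -16.0, 144.0], [599.0, -19.0, 139.0], [596.0, 31.0, 146.0], [595.0, 28.0, 148.0], [595.0, 25.0, 147.0], [595.0, 22.0, 151.0], [595.0, 19.0, 151.0], [595.0, 16.0, 153.0], [595.0, 13.0, 152.0], [595.0, 10.0, 154.0], [595.0, 7.0, 153.0], [595.0, 4.0, 150.0], [595.0, 1.0, 152.0], [594.0, -1.0, 154.0], [595.0, -4.0, 152.0], [595.0, -7.0, 150.0], [595.0, -10.0, 151.0], [595.0, -13.0, 150.0], [595.0, -16.0, 145.0], [596.0, -19.0, 142.0], [596.0, -22.0, 142.0], [593.0, 57.0, 146.0], [592.0, 54.0, 150.0], [592.0, 51.0, 150.0], [593.0, 48.0, 149.0], [593.0, 45.0, 148.0], [593.0, 43.0, 147.0], [592.0, 39.0, 153.0], [592.0, 37.0, 15
[... 891 characters left out ...]
], [588.0, 11.0, 154.0], [587.0, 6.0, 150.0], [597.0, -15.0, 128.0], [592.0, -14.0, 131.0], [588.0, -16.0, 132.0], [595.0, 19.0, 151.0], [589.0, 22.0, 157.0], [587.0, 19.0, 156.0], [586.0, 14.0, 152.0], [593.0, -10.0, 129.0], [592.0, 30.0, 156.0], [588.0, 29.0, 158.0], [587.0, 25.0, 156.0], [589.0, 15.0, 146.0], [554.0, 22.0, 171.0], [548.0, 24.0, 176.0], [546.0, 21.0, 174.0], [594.0, 34.0, 153.0]]
[[-3.76000e-01 -8.84000e-01 -2.78000e-01  3.06475e+02]
 [-9.26000e-01  3.59000e-01  1.13000e-01  5.49318e+02]
 [-0.00000e+00  3.00000e-01 -9.54000e-01  3.73136e+02]
 [ 0.00000e+00  0.00000e+00  0.00000e+00  1.00000e+00]] 346.1221121960289 258.16301855915106 [235.72851334 578.8045816  195.23349428]
```

View pics/c1.png

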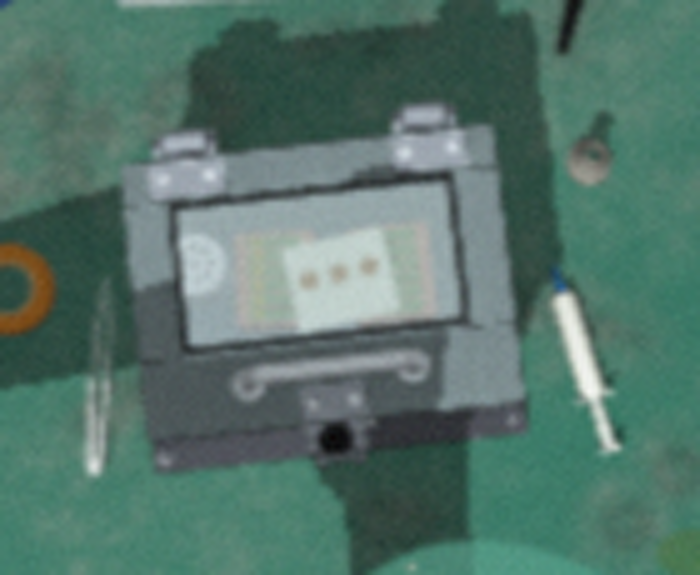

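The crop shows the box yawed about +5.8°. The upright clamp's black end is at (335,438), the bow handle runs from (245,380) to (415,365), and the tweezers and syringe lie on either side. I'll move over the box for a closer look.

Emit:
arm_command(
  rows=[
    [[0.13,0.1,-0.09],[0,0,0]],
    [[0.26,0.19,-0.18],[0,0,0]],
    [[0.4,0.29,-0.27],[0,0,0]],
    [[0.53,0.38,-0.36],[0,0,0]],
    [[0.66,0.48,-0.45],[0,0,0]],
  ],
  grip=0,
)

```text
clock: 1.2
position: [343.9, 404.0, 308.8]
ee_rot: [0.981, -0.192, 0.0, -0.0]
contact_force: [0.5, -0.1, 0.6]
gripper_width: 12.2
grasp_force: 0.0
```

Emit:
arm_command(
  rows=[
    [[0.13,0.1,0],[0,0,0]],
    [[0.26,0.19,0],[0,0,0]],
    [[0.4,0.29,0],[0,0,0]],
    [[0.53,0.38,0],[0,0,0]],
    [[0.66,0.48,0],[0,0,0]],
  ],
)

```text
clock: 1.7
position: [451.4, 230.6, 308.0]
ee_rot: [0.981, -0.192, 0.0, -0.0]
contact_force: [1.4, 0.5, 0.3]
gripper_width: -0.0
grasp_force: 0.0
```

Emit:
arm_command(
  rows=[
    [[0.13,0.1,0],[0,0,0.045]],
    [[0.26,0.19,0],[0,0,0.09]],
    [[0.4,0.29,0],[0,0,0.135]],
    [[0.53,0.38,0],[0,0,0.18]],
    [[0.64,0.46,0],[0,0,0.225]],
  ],
)

```text
clock: 2.2
position: [556.4, 63.4, 307.8]
ee_rot: [0.852, -0.523, 0.0, -0.0]
contact_force: [0.2, -0.1, -1.1]
gripper_width: -0.1
grasp_force: 0.0
```

Emit:
arm_command(
  rows=[
    [[0,0,0],[0,0,0.045]],
    [[0,0,0],[0,0,0.085]],
    [[0,0,0],[0,0,0.12]],
    [[0,0,0],[0,0,0.12]],
  ],
)

```text
clock: 2.6
position: [555.6, 65.0, 307.7]
ee_rot: [0.742, -0.671, -0.0, -0.0]
contact_force: [-0.7, -0.7, 0.7]
gripper_width: -0.1
grasp_force: 0.0
```

Run:
```python
from h import *
i=arm.camera_info("wrist");im,d=arm.get_image("wrist");np.save("pics/w1.npy",d);np.save("pics/w1e.npy",i["extrinsics"]);cv2.imwrite("pics/w1.png",im)
for q in("clamp_grip","lid_handle"):
    for r in arm.spot_in("wrist",q)[:1]:print(q,r["score"],r["position"],w("wrist",r["position"],d,i))
P=cloud("wrist",d,i).reshape(-1,3)
P=P[(abs(P[:,0]-620)<130)&(abs(P[:,1]-40)<150)]
for a,b in((100,110),(142,157),(163,178)):
    Q=P[(P[:,2]>a)&(P[:,2]<b)]
    if len(Q)>5:print(a,len(Q),np.median(Q,0),cv2.minAreaRect(Q[:,:2].astype(np.float32)))
```

```text
clamp_grip 0.69 [272.4, 123.3] [546.87803967  21.69284718 171.16528465]
lid_handle 0.59 [173.7, 108.7] [651.0708872   24.25994415 102.64804787]
100 34098 [652.54088358  20.9499469  104.64100521] ((650.87060546875, 37.65000915527344), (199.8935546875, 231.7005615234375), 5.420688152313232)
142 1294 [589.11832456  27.69598469 150.12329478] ((573.7970581054688, 29.890975952148438), (42.9613037109375, 106.60137939453125), 5.7805376052856445)
163 322 [546.52164977  26.3349673  170.16460606] ((546.0181274414062, 27.013442993164062), (13.730399131774902, 21.09739875793457), 6.2705078125)
```

View pics/w1.png

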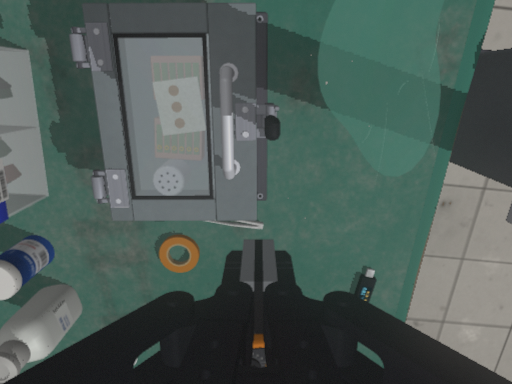

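The lever top is at (272,123) px, which is world (546,27). The handle bar is at (228,120) px and the yaw is 5.7°. The shut fingertips go in behind the lever top, just above the handle.

Emit:
arm_command(
  rows=[
    [[0.07,-0.03,0.15],[0,0,0]],
    [[0.148,-0.055,0.3],[0,0,0]],
    [[0.148,-0.055,0.45],[0,0,0]],
    [[0.148,-0.055,0.56],[0,0,0]],
    [[0.148,-0.055,0.56],[0,0,0]],
  ],
)

```text
clock: 3.25
position: [570.0, 29.1, 163.4]
ee_rot: [0.742, -0.671, -0.003, 0.004]
contact_force: [-0.4, 0.5, -0.3]
gripper_width: 0.2
grasp_force: 0.0
```

Emit:
arm_command(
  rows=[
    [[0,-0.006,0.012],[0,0,0]],
    [[0,-0.006,0.026],[0,0,0]],
    [[0,-0.006,0.026],[0,0,0]],
  ],
)

```text
clock: 3.55
position: [575.2, 30.3, 162.5]
ee_rot: [0.742, -0.671, 0.001, -0.001]
contact_force: [0.2, -0.2, -0.1]
gripper_width: -0.4
grasp_force: 0.0
```

Emit:
arm_command(
  rows=[
    [[0,0,0.016],[0,0,0]],
    [[0,0.03,0.016],[0,0,0]],
    [[0,0.06,0.016],[0,0,0]],
    [[0,0.09,0.016],[0,0,0]],
    [[0,0.12,0.016],[0,0,0]],
  ],
)

```text
clock: 4.05
position: [543.8, 26.8, 157.5]
ee_rot: [0.742, -0.671, 0.0, -0.0]
contact_force: [-0.4, 0.2, -0.6]
gripper_width: 0.3
grasp_force: 0.0
```

Emit:
arm_command(
  rows=[
    [[0,0.03,0.005],[0,0,0]],
    [[0,0.06,0.012],[0,0,0]],
    [[0,0.09,0.025],[0,0,0]],
    [[0,0.12,0.04],[0,0,0]],
    [[0,0.12,0.04],[0,0,0]],
  ],
)

```text
clock: 4.55
position: [513.2, 23.6, 146.5]
ee_rot: [0.742, -0.671, -0.001, 0.001]
contact_force: [0.6, 0.4, 0.8]
gripper_width: 0.1
grasp_force: 0.0
```

Emit:
arm_command(
  rows=[
    [[0,0.06,0.02],[0,0,0]],
    [[0,0.06,-0.1],[0,0,0]],
    [[0,0.06,-0.25],[0,0,0]],
    [[-0.1,-0.1,-0.4],[0,0,0]],
    [[-0.15,-0.2,-0.5],[0,0,0]],
  ],
  grip=0.5,
)

```text
clock: 5.05
position: [561.4, 66.6, 274.5]
ee_rot: [0.742, -0.671, 0.001, -0.001]
contact_force: [0.3, 0.7, 0.3]
gripper_width: 42.6
grasp_force: 0.0
```

Run:
```python
from h import *
s=arm.read_state();print(s["position"],s["gripper_width"])
i=arm.camera_info("wrist");im,d=arm.get_image("wrist");cv2.imwrite("pics/w2.png",im)
P=cloud("wrist",d,i);P=P.reshape(-1,3)
P=P[(abs(P[:,0]-570)<130)&(abs(P[:,1]-30)<75)]
Q=P[(P[:,2]>142)&(P[:,2]<157)&(P[:,0]>560)];print(len(Q),np.median(Q,0),cv2.minAreaRect(Q[:,:2].astype(np.float32)))
Q=P[(P[:,2]>40)&(P[:,2]<140)&(P[:,0]<535)];print(len(Q),Q.min(0),Q.max(0),np.median(Q,0))
Q=P[(P[:,2]>158)&(P[:,2]<180)];print(len(Q))
```

```text
[561.43345385  66.55574296 274.52920168] 42.600794542600546
1577 [589.2469689   26.99000304 150.07928273] ((589.3259887695312, 31.245105743408203), (12.01242446899414, 106.39810180664062), 6.03004264831543)Traceback (most recent call last):
  File "<stdin>", line 7, in <module>
    return umr_minimum(a, axis, None, out, keepdims, initial, where)
ValueError: zero-size array to reduction operation minimum which has no identity
```

View pics/w2.png

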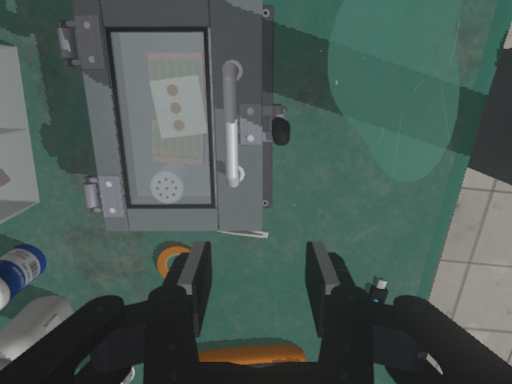

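The picture shows the lever still upright, with its black end at (281,131) px, so the hook didn't hold. I'll measure it.

Run:
```python
from h import *
i=arm.camera_info("wrist");im,d=arm.get_image("wrist")
P=cloud("wrist",d,i);print(P[131,270:294:3].round().tolist());print(P[115:148:4,281].round().tolist())
P=P.reshape(-1,3);P=P[(abs(P[:,0]-530)<45)&(abs(P[:,1]-30)<40)]
for z in range(50,190,10):
    Q=P[(P[:,2]>z)&(P[:,2]<=z+10)]
    if len(Q):print(z,len(Q),np.median(Q,0).round(),Q.min(0).round(),Q.max(0).round())
```

```text
[[563.0, 38.0, 110.0], [559.0, 38.0, 104.0], [556.0, 38.0, 104.0], [553.0, 37.0, 104.0], [552.0, 34.0, 131.0], [552.0, 29.0, 168.0], [550.0, 28.0, 171.0], [548.0, 28.0, 172.0]]
[[552.0, 23.0, 84.0], [552.0, 27.0, 82.0], [551.0, 31.0, 84.0], [551.0, 35.0, 85.0], [551.0, 37.0, 104.0], [551.0, 41.0, 105.0], [550.0, 45.0, 103.0], [543.0, 65.0, 4.0], [543.0, 71.0, 5.0]]
60 6 [556.  38.  67.] [538.  11.  66.] [558.  38.  67.]
70 9 [539.  21.  78.] [538.  10.  76.] [555.  34.  80.]
80 80 [552.  26.  83.] [538.   9.  80.] [555.  36.  88.]
90 6 [557.  35.  99.] [553.  35.  98.] [560.  36. 100.]
100 1333 [566.  33. 106.] [543. -10. 100.] [575.  70. 110.]
110 169 [549.  16. 113.] [542.   9. 110.] [575.  46. 119.]
120 11 [548.  19. 127.] [542.  19. 121.] [553.  28. 128.]
130 20 [552.  20. 133.] [544.  18. 130.] [553.  34. 139.]
140 19 [553.  26. 145.] [550.  19. 142.] [554.  33. 149.]
150 3 [553.  22. 151.] [552.  22. 150.] [553.  34. 151.]
160 174 [549.  26. 169.] [539.  17. 162.] [554.  38. 170.]
170 221 [546.  27. 171.] [540.  18. 170.] [552.  36. 173.]
```

It is fully shut, so the lever probably fell back after stopping short of 0.5 rad. I'll repeat the pull with a longer stroke and check on the way.

Emit:
arm_command(
  rows=[
    [[0.076,-0.02,0.0],[0,0,0]],
    [[0.152,-0.04,0.1],[0,0,0]],
    [[0.152,-0.04,0.25],[0,0,0]],
    [[0.152,-0.04,0.4],[0,0,0]],
    [[0.152,-0.04,0.43],[0,0,0]],
  ],
  grip=0,
)

```text
clock: 5.65
position: [570.7, 28.3, 159.3]
ee_rot: [0.741, -0.671, -0.003, 0.004]
contact_force: [-0.2, 0.1, -0.5]
gripper_width: -0.3
grasp_force: 0.0
```

Emit:
arm_command(
  rows=[
    [[0,0,0.02],[0,0,0]],
    [[0,0,0.04],[0,0,0]],
    [[0,0.03,0.04],[0,0,0]],
    [[0,0.06,0.04],[0,0,0]],
    [[0,0.08,0.04],[0,0,0]],
  ],
)

```text
clock: 6.15
position: [554.2, 27.5, 155.9]
ee_rot: [0.742, -0.671, 0.0, -0.001]
contact_force: [1.1, -0.6, -0.5]
gripper_width: -0.0
grasp_force: 0.0
```

Run:
```python
from h import *
s=arm.read_state();print(s["position"],s["contact_force"])
i=arm.camera_info("wrist");im,d=arm.get_image("wrist");cv2.imwrite("pics/w3.png",im)
```

```text
[554.22808003  27.49193385 155.89173476] [ 1.09558213 -0.56114981 -0.49191745]
```

View pics/w3.png

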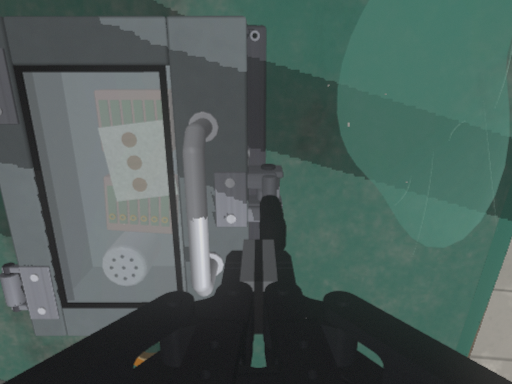

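The fingertips at (258,265) px are behind the grip at (272,220), and it is just starting to tilt outward. I'll keep pulling further.

Emit:
arm_command(
  rows=[
    [[0,0.04,0],[0,0,0]],
    [[0,0.08,0.01],[0,0,0]],
    [[0,0.12,0.02],[0,0,0]],
    [[0,0.16,0.035],[0,0,0]],
    [[0,0.2,0.055],[0,0,0]],
  ],
)

```text
clock: 6.7
position: [504.0, 22.3, 140.7]
ee_rot: [0.742, -0.671, 0.0, -0.0]
contact_force: [0.7, 0.5, 0.1]
gripper_width: -0.3
grasp_force: 0.0
```

Emit:
arm_command(
  rows=[
    [[0,0.04,0.025],[0,0,0]],
    [[0,0.08,0.05],[0,0,0]],
    [[0,0.12,0.08],[0,0,0]],
    [[0,0.15,0.11],[0,0,0]],
    [[0,0.15,0.11],[0,0,0]],
  ],
)

```text
clock: 7.2
position: [465.5, 18.2, 112.3]
ee_rot: [0.742, -0.671, -0.001, 0.001]
contact_force: [-0.5, 0.1, 0.3]
gripper_width: -0.1
grasp_force: 0.0
```

Run:
```python
from h import *
s=arm.read_state();print(s["position"],s["contact_force"])
i=arm.camera_info("wrist");im,d=arm.get_image("wrist");cv2.imwrite("pics/w4.png",im)
```

```text
[465.54078017  18.20127467 112.31779266] [-0.48549237  0.0647285   0.29684223]
```

View pics/w4.png

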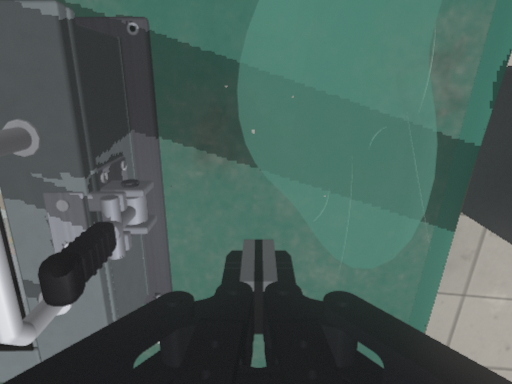

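The lever is still upright, from (125,205) to (60,280) px, so the fingers are missing it. I'll check the fingertips' true place and the lever's angle in the cloud.

Run:
```python
from h import *
s=arm.read_state();i=arm.camera_info("wrist");im,d=arm.get_image("wrist")
T=np.linalg.inv(np.array(i["extrinsics"]))
def pr(p):
    q=T@np.r_[p,1];return (i["fx"]*q[0]/q[2]+i["cx"],i["fy"]*q[1]/q[2]+i["cy"])
print("tcp px",pr(s["position"]),s["position"])
P=cloud("wrist",d,i)
for c in(245,270):
  print(P[225:300:8,c].round().tolist(), )
print("row260",P[260,235:285:5].round().tolist())
b=np.array([648.5,37.3,0]);ex=np.array([.995,.1,0])
for a in(0,.2,.4):
    print(a,pr(b+ex*(-103-94*np.sin(a))+[0,0,78+94*np.cos(a)]))
print("lever",P[275:300:5,62].round().tolist(),P[230:280:10,100].round().tolist())
```

```text
tcp px (np.float64(257.55771130581155), np.float64(227.6277165387867)) [466.97157931  18.48505099 113.07801834]
[[474.0, 65.0, 1.0], [473.0, 73.0, 1.0], [474.0, 7.0, 155.0], [473.0, 8.0, 161.0], [473.0, 8.0, 168.0], [473.0, 8.0, 174.0], [473.0, 8.0, 180.0], [472.0, 8.0, 186.0], [472.0, 6.0, 193.0], [472.0, 7.0, 197.0]]
[[451.0, 63.0, 0.0], [450.0, 71.0, 1.0], [463.0, 6.0, 155.0], [463.0, 7.0, 161.0], [nan, nan, nan], [463.0, 7.0, 174.0], [464.0, 7.0, 181.0], [464.0, 7.0, 186.0], [464.0, 6.0, 192.0], [464.0, 6.0, 196.0]]
row260 [[477.0, 12.0, 164.0], [475.0, 12.0, 164.0], [473.0, 8.0, 171.0], [471.0, 7.0, 172.0], [469.0, 7.0, 171.0], [467.0, 7.0, 171.0], [465.0, 6.0, 172.0], [463.0, 7.0, 170.0], [461.0, 6.0, 171.0], [459.0, 10.0, 164.0]]
0 (np.float64(56.163189507419276), np.float64(288.43404048127877))
0.2 (np.float64(105.45737611906213), np.float64(285.8051443091672))
0.4 (np.float64(154.2327000266991), np.float64(278.3545391941925))
lever [[544.0, 21.0, 172.0], [544.0, 24.0, 171.0], [544.0, 26.0, 171.0], [545.0, 29.0, 170.0], [544.0, 30.0, 172.0]] [[544.0, 18.0, 136.0], [542.0, 20.0, 142.0], [541.0, 24.0, 144.0], [540.0, 28.0, 147.0], [539.0, 31.0, 149.0]]
```

The visible fingertips end near z≈152 while the TCP reads 113. That explains the misses, since they passed above the lever. I'll cross-check with the scene camera.

Run:
```python
from h import *
s=arm.read_state();im,d=arm.get_image("scene");cv2.imwrite("pics/s5.png",im);P=cloud("scene",d)
p=s["position"];m=(abs(P[...,0]-p[0])<30)&(abs(P[...,1]-p[1])<25)&(P[...,2]>30)
Q=P[m];print(p,len(Q))
if len(Q):
    o=np.argsort(Q[:,2]);print(Q[o[:12]].round().tolist())
i=arm.camera_info("scene");T=np.linalg.inv(np.array(i["extrinsics"]))
for z in(113,152):
    q=T@np.r_[p[:2],z,1];print(z,i["fx"]*q[0]/q[2]+i["cx"],i["fy"]*q[1]/q[2]+i["cy"],q[2])
q=T@np.r_[p,1];c=int(i["fx"]*q[0]/q[2]+i["cx"]);r=int(i["fy"]*q[1]/q[2]+i["cy"])
a=im[r-60:r+30,c-60:c+60];cv2.circle(a,(60,60),1,(0,0,255),-1);cv2.imwrite("pics/c5.png",cv2.resize(a,None,fx=6,fy=6,interpolation=cv2.INTER_CUBIC))
```

```text
[467.8280341   18.70877122 113.56505323] 348
[[466.0, 28.0, 155.0], [460.0, 24.0, 156.0], [473.0, 30.0, 158.0], [467.0, 33.0, 159.0], [480.0, 25.0, 160.0], [460.0, 30.0, 160.0], [459.0, 25.0, 162.0], [468.0, 31.0, 162.0], [470.0, 28.0, 163.0], [465.0, 30.0, 163.0], [455.0, 25.0, 164.0], [480.0, 25.0, 164.0]]
113 285.44508750376207 207.49989770831337 1682.593351377195
152 285.84640730138665 199.89063470586544 1654.9796919594164
```

View pics/c5.png

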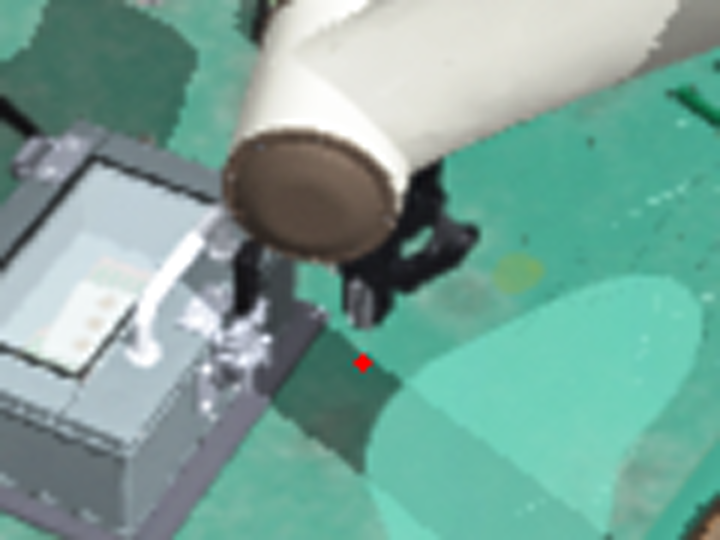

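Both cameras agree the real tips are about 40 mm short of the reported TCP, so I'll apply that offset. Next is up and over the lever, then down behind it with the tips at about z=157 (TCP 117).

Emit:
arm_command(
  rows=[
    [[0,0,-0.17],[0,0,0]],
    [[0,-0.14,-0.17],[0,0,0]],
    [[0,-0.29,-0.17],[0,0,0]],
    [[0,-0.43,-0.17],[0,0,0]],
    [[0,-0.43,-0.17],[0,0,0]],
  ],
)

```text
clock: 7.85
position: [578.8, 29.9, 155.4]
ee_rot: [0.741, -0.671, 0.001, -0.001]
contact_force: [-0.1, -0.3, 0.1]
gripper_width: -0.0
grasp_force: 0.0
```

Run:
```python
from h import *
s=arm.read_state();i=arm.camera_info("wrist");im,d=arm.get_image("wrist");P=cloud("wrist",d,i)
print(arm.tcp_to_grasp,s["position"])
for c in(245,270):print(P[232:256:4,c].round().tolist())
```

```text
18.700000000000003 [578.84098888  29.91982003 155.37861096]
[[586.0, 35.0, 151.0], [585.0, 38.0, 150.0], [585.0, 19.0, 195.0], [585.0, 19.0, 200.0], [585.0, 19.0, 202.0], [585.0, 19.0, 208.0]]
[[568.0, 54.0, 106.0], [567.0, 57.0, 105.0], [574.0, 18.0, 195.0], [575.0, 18.0, 199.0], [575.0, 18.0, 202.0], [575.0, 18.0, 207.0]]
```

Emit:
arm_command(
  rows=[
    [[0,0.02,0.07],[0,0,0]],
    [[0,0.02,0.148],[0,0,0]],
    [[0,0.02,0.148],[0,0,0]],
    [[0,0.06,0.148],[0,0,0]],
    [[0,0.09,0.148],[0,0,0]],
  ],
)

```text
clock: 8.4
position: [551.8, 27.2, 120.1]
ee_rot: [0.742, -0.671, 0.0, -0.001]
contact_force: [-0.1, 0.5, 0.4]
gripper_width: 0.2
grasp_force: 0.1
```

Emit:
arm_command(
  rows=[
    [[0,0.04,0.005],[0,0,0]],
    [[0,0.08,0.015],[0,0,0]],
    [[0,0.12,0.03],[0,0,0]],
    [[0,0.16,0.05],[0,0,0]],
    [[0,0.2,0.075],[0,0,0]],
  ],
)

```text
clock: 8.9
position: [501.5, 22.1, 100.0]
ee_rot: [0.742, -0.671, 0.0, -0.0]
contact_force: [-0.3, 0.2, 0.2]
gripper_width: 0.3
grasp_force: 0.0
```

Emit:
arm_command(
  rows=[
    [[0,0.04,0.02],[0,0,0]],
    [[0,0.08,0.04],[0,0,0]],
    [[0,0.12,0.04],[0,0,0]],
    [[0,0.12,0.04],[0,0,0]],
    [[0,0.12,0.04],[0,0,0]],
  ],
)

```text
clock: 9.4
position: [473.0, 19.3, 90.7]
ee_rot: [0.742, -0.671, 0.0, -0.0]
contact_force: [-0.3, 0.1, -0.7]
gripper_width: -0.1
grasp_force: 0.0
```

Run:
```python
from h import *
s=arm.read_state();i=arm.camera_info("wrist");im,d=arm.get_image("wrist");cv2.imwrite("pics/w6.png",im)
print(s["position"],s["contact_force"])
```

```text
[472.9752307   19.30689325  90.67569817] [-0.27008441  0.09557517 -0.7068804 ]
```

View pics/w6.png

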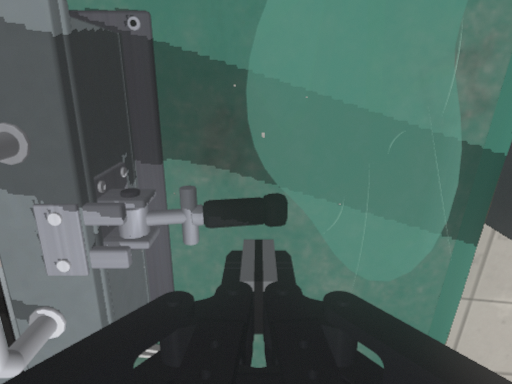

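The lever now hangs level at its stop, with the grip at (205–285, 212) px. Next I go over the lid handle with the gripper half open.

Emit:
arm_command(
  rows=[
    [[0,0,-0.13],[0,0,0]],
    [[0,-0.05,-0.25],[0,0,0]],
    [[0,-0.2,-0.27],[0,0,0]],
    [[0,-0.35,-0.27],[0,0,0]],
    [[0,-0.468,-0.27],[0,0,0]],
  ],
  grip=0.5,
)

```text
clock: 9.95
position: [591.7, 31.2, 158.4]
ee_rot: [0.742, -0.671, 0.001, -0.001]
contact_force: [-0.3, 0.3, -0.4]
gripper_width: 42.9
grasp_force: 0.0
```

Emit:
arm_command(
  rows=[
    [[0,0,0],[0,0,0]],
    [[0,0,0],[0,0,0]],
  ],
)

```text
clock: 10.15
position: [589.2, 30.8, 156.9]
ee_rot: [0.741, -0.671, -0.0, 0.001]
contact_force: [-0.3, -0.0, 0.1]
gripper_width: 42.5
grasp_force: 0.0
```

Run:
```python
from h import *
s=arm.read_state();i=arm.camera_info("wrist");im,d=arm.get_image("wrist");cv2.imwrite("pics/w7.png",im)
print(s["position"],s["contact_force"],s["gripper_width"])
P=cloud("wrist",d,i)
print(P[255,150:380:6].round().tolist())
P=P.reshape(-1,3);Q=P[(P[:,2]>142)&(P[:,2]<157)&(abs(P[:,0]-590)<20)&(abs(P[:,1]-31)<60)];print(len(Q),np.median(Q,0),cv2.minAreaRect(Q[:,:2].astype(np.float32)))
```

```text
[589.19686039  30.8070163  156.91094469] [-0.33333723 -0.02720515  0.07742913] 42.535388184828655
[[665.0, 84.0, 103.0], [660.0, 84.0, 103.0], [655.0, 83.0, 103.0], [651.0, 83.0, 103.0], [647.0, 82.0, 104.0], [623.0, 27.0, 203.0], [620.0, 27.0, 203.0], [617.0, 23.0, 210.0], [614.0, 22.0, 209.0], [612.0, 22.0, 211.0], [610.0, 28.0, 198.0], [615.0, 79.0, 104.0], [611.0, 79.0, 103.0], [607.0, 79.0, 102.0], [602.0, 77.0, 105.0], [598.0, 76.0, 106.0], [593.0, 76.0, 104.0], [590.0, 51.0, 151.0], [587.0, 51.0, 151.0], [583.0, 51.0, 149.0], [576.0, 74.0, 106.0], [571.0, 74.0, 105.0], [567.0, 73.0, 106.0], [563.0, 72.0, 106.0], [558.0, 72.0, 106.0], [534.0, 125.0, 1.0], [568.0, 25.0, 196.0], [569.0, 17.0, 210.0], [566.0, 17.0, 211.0], [564.0, 16.0, 211.0], [559.0, 20.0, 203.0], [557.0, 20.0, 203.0], [489.0, 121.0, 1.0], [483.0, 120.0, 0.0], [477.0, 119.0, 3.0], [470.0, 118.0, 2.0], [464.0, 118.0, 1.0], [457.0, 118.0, 1.0], [451.0, 117.0, 1.0]]
3237 [590.07457531  23.4402237  150.11608678] ((589.5314331054688, 30.557003021240234), (11.825057029724121, 105.83283233642578), 6.086403846740723)
```

Emit:
arm_command(
  rows=[
    [[0,0,0.08],[0,0,0]],
    [[0,0,0.16],[0,0,0]],
    [[0,0,0.22],[0,0,0]],
    [[0,0,0.276],[0,0,0]],
    [[0,0,0.276],[0,0,0]],
  ],
)

```text
clock: 10.7
position: [586.6, 30.4, 87.2]
ee_rot: [0.742, -0.671, -0.001, 0.002]
contact_force: [0.1, 0.4, -0.3]
gripper_width: 42.5
grasp_force: 0.0
```

Emit:
arm_command(
  rows=[
    [[0,0,0],[0,0,0]],
    [[0,0,0],[0,0,0]],
    [[0,0,0],[0,0,0]],
    [[0,0,0],[0,0,0]],
    [[0,0,0],[0,0,0]],
  ],
  grip=0,
)

```text
clock: 11.2
position: [589.7, 31.1, 90.2]
ee_rot: [0.742, -0.671, 0.001, -0.001]
contact_force: [-2.1, 0.7, 6.1]
gripper_width: 9.8
grasp_force: 58.8
```

Emit:
arm_command(
  rows=[
    [[0,0,0],[0,0,0]],
    [[0,0,0],[0,0,0]],
    [[0,0,0],[0,0,0]],
  ],
)

```text
clock: 11.5
position: [589.6, 31.0, 90.1]
ee_rot: [0.742, -0.671, 0.001, -0.001]
contact_force: [-2.4, 0.7, 4.9]
gripper_width: 10.1
grasp_force: 58.9
```

The bar is gripped. Now I raise slowly along the lid's arc, watching the force.

Emit:
arm_command(
  rows=[
    [[0,0,-0.0024],[-0.0012,0,0]],
    [[0,0,-0.0048],[-0.0024,0,0]],
    [[0,0,-0.0072],[-0.0036,0,0]],
    [[0,0,-0.0096],[-0.0048,0,0]],
    [[0,0,-0.012],[-0.006,0,0]],
  ],
)

```text
clock: 12.0
position: [588.4, 31.0, 90.3]
ee_rot: [0.741, -0.671, -0.007, 0.008]
contact_force: [1.3, 0.8, -8.0]
gripper_width: 10.3
grasp_force: 58.3
```

Emit:
arm_command(
  rows=[
    [[0,0,-0.0024],[-0.0012,0,0]],
    [[0,0,-0.0048],[-0.0024,0,0]],
    [[0,0,-0.0072],[-0.0036,0,0]],
    [[0,0,-0.0096],[-0.0048,0,0]],
    [[0,0,-0.012],[-0.006,0,0]],
  ],
)

```text
clock: 12.5
position: [587.0, 30.8, 90.7]
ee_rot: [0.741, -0.671, -0.015, 0.016]
contact_force: [6.1, -0.5, -29.4]
gripper_width: 10.0
grasp_force: 58.1
```

Emit:
arm_command(
  rows=[
    [[0,0,0],[0,0,0]],
    [[0,0,0],[0,0,0]],
  ],
)

```text
clock: 12.7
position: [587.0, 30.8, 90.7]
ee_rot: [0.741, -0.671, -0.015, 0.016]
contact_force: [5.2, -0.6, -27.3]
gripper_width: 9.7
grasp_force: 58.3
```

Run:
```python
from h import *
s=arm.read_state();i=arm.camera_info("wrist");im,d=arm.get_image("wrist");cv2.imwrite("pics/w8.png",im)
for k in("position","contact_force","wrist_torque","gripper_width","joint_efforts"):print(k,s[k])
P=cloud("wrist",d,i)
for n in("wrist",):
    R=P.reshape(-1,3)-[648.5,37.3,0];bx=R[:,0]*.995+R[:,1]*.1;by=-R[:,0]*.1+R[:,1]*.995
    for a,b in((-85,-75),(-50,-40),(70,80)):
        for y0,y1 in((-110,-75),(-110,110)):
            m=(bx>a)&(bx<b)&(by>y0)&(by<y1)&(R[:,2]>90)&(R[:,2]<130);print(a,y0,m.sum(),np.median(R[m,2]) if m.any() else None)
    m=(bx<-105)&(bx>-210)&(abs(by)<25)&(R[:,2]>30);print("lever",m.sum(),R[m,2].max() if m.any() else 0)
im,d=arm.get_image("scene");cv2.imwrite("pics/s8.png",im)
```

```text
position [586.97943342  30.81167959  90.71023633]
contact_force [  5.22101772  -0.6436743  -27.27043643]
wrist_torque [ 0.03379596 -2.27267718  0.05273204]
gripper_width 9.655128427314715
joint_efforts [ 9.96082881e-02 -5.44074154e+01  2.22063911e+01  6.10636130e+00
 -2.11332746e+00 -4.01377387e-02]
-85 -110 1947 105.43550953957163
-85 -110 5261 105.60222323035103
-50 -110 1989 105.43977762276563
-50 -110 5250 105.44634429695162
70 -110 0 None
70 -110 1390 106.68255758205726
lever 5272 210.3151803571796
```

Run:
```python
import cv2,numpy as np
w=cv2.imread("pics/w8.png");s=cv2.imread("pics/s8.png")[150:260,190:330]
s=cv2.resize(s,(489,384),interpolation=cv2.INTER_CUBIC);o=np.hstack([w,s]);cv2.imwrite("pics/c8.png",cv2.resize(o,(800,307)))
```

```text
(no output)
```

View pics/c8.png

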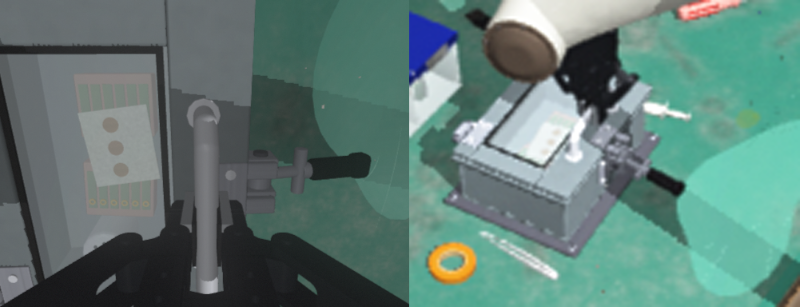

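The left view shows the bar held between the pads at (205,220) and the lever swung out. The lid is still stuck. I'll pull more with small steps and no extra tilt.

Emit:
arm_command(
  rows=[
    [[0,0,-0.002],[0,0,0]],
    [[0,0,-0.004],[0,0,0]],
    [[0,0,-0.006],[0,0,0]],
    [[0,0,-0.006],[0,0,0]],
  ],
)

```text
clock: 13.2
position: [586.9, 30.8, 90.8]
ee_rot: [0.741, -0.671, -0.015, 0.016]
contact_force: [7.5, -0.1, -33.1]
gripper_width: 9.7
grasp_force: 58.0
```

Emit:
arm_command(
  rows=[
    [[0,0,-0.002],[0,0,0]],
    [[0,0,-0.004],[0,0,0]],
    [[0,0,-0.006],[0,0,0]],
    [[0,0,-0.006],[0,0,0]],
  ],
)

```text
clock: 13.6
position: [586.8, 30.9, 90.9]
ee_rot: [0.741, -0.672, -0.016, 0.016]
contact_force: [9.4, -0.7, -37.9]
gripper_width: 9.7
grasp_force: 58.0
```

Run:
```python
from h import *
s=arm.read_state();i=arm.camera_info("wrist");im,d=arm.get_image("wrist")
for k in("position","contact_force","wrist_torque","joint_efforts","joints","joint_vel"):print(k,np.round(s[k],3))
P=cloud("wrist",d,i);R=P-[648.5,37.3,0];B=np.stack([R[...,0]*.995+R[...,1]*.1,-R[...,0]*.1+R[...,1]*.995,R[...,2]],-1)
for c in range(212,312,8):
    print(c,[(tuple(B[r,c].round().astype(int)) if np.isfinite(B[r,c,0]) else None) for r in range(190,290,9)])
```

```text
position [586.821  30.856  90.897]
contact_force [  9.369  -0.717 -37.905]
wrist_torque [-0.189 -3.637  0.078]
joint_efforts [  0.79  -60.849  23.89    6.642  -3.407  -0.062]
joints [ 0.321  0.438 -0.184 -0.013 -0.992 -0.216]
joint_vel [-0.     0.     0.     0.     0.002 -0.   ]
212 [(np.int64(-39), np.int64(-26), np.int64(103)), (np.int64(-39), np.int64(-22), np.int64(103)), (np.int64(-38), np.int64(-17), np.int64(102)), (np.int64(-38), np.int64(-12), np.int64(102)), (np.int64(-38), np.int64(-7), np.int64(103)), (np.int64(-38), np.int64(-3), np.int64(105)), (np.int64(-38), np.int64(1), np.int64(107)), (np.int64(-38), np.int64(7), np.int64(107)), (np.int64(-37), np.int64(12), np.int64(107)), (np.int64(-42), np.int64(-8), np.int64(149)), (np.int64(-42), np.int64(-8), np.int64(155)), (np.int64(-44), np.int64(-14), np.int64(171))]
220 [(np.int64(-43), np.int64(-27), np.int64(105)), (np.int64(-43), np.int64(-23), np.int64(106)), (np.int64(-42), np.int64(-17), np.int64(104)), (np.int64(-42), np.int64(-13), np.int64(106)), (np.int64(-42), np.int64(-8), np.int64(106)), (np.int64(-42), np.in
[... 5807 characters left out ...]
), (np.int64(-76), np.int64(-8), np.int64(151)), (np.int64(-75), np.int64(-8), np.int64(157)), (np.int64(-72), np.int64(-14), np.int64(173))]
308 [(np.int64(-87), np.int64(-26), np.int64(105)), (np.int64(-86), np.int64(-22), np.int64(106)), (np.int64(-86), np.int64(-18), np.int64(108)), (np.int64(-86), np.int64(-13), np.int64(109)), (np.int64(-87), np.int64(-8), np.int64(108)), (np.int64(-87), np.int64(-3), np.int64(108)), (np.int64(-87), np.int64(2), np.int64(109)), (np.int64(-88), np.int64(9), np.int64(105)), (np.int64(-88), np.int64(14), np.int64(106)), (np.int64(-110), np.int64(81), np.int64(1)), (np.int64(-78), np.int64(-8), np.int64(157)), (np.int64(-75), np.int64(-13), np.int64(171))]
```

The grasp is sound: the tips are at z≈130 and the bar is fully between the pads. The pull has a component toward −x that drags the lid forward against the lip, so I'll relieve it by shifting toward +x.

Emit:
arm_command(
  rows=[
    [[0,-0.004,0],[0,0,0]],
    [[0,-0.008,0],[0,0,0]],
    [[0,-0.012,0],[0,0,0]],
    [[0,-0.012,0],[0,0,0]],
  ],
)

```text
clock: 14.05
position: [589.9, 30.8, 96.5]
ee_rot: [0.741, -0.671, -0.014, 0.017]
contact_force: [-2.5, 1.3, -5.4]
gripper_width: 9.7
grasp_force: 61.4
```

The lid is free and gently held, about 6 mm up at the handle. I'll continue along the arc to 3 cm.

Emit:
arm_command(
  rows=[
    [[0,0,-0.006],[-0.003,0,0]],
    [[0,0,-0.013],[-0.0065,0,0]],
    [[0,0.001,-0.02],[-0.01,0,0]],
    [[0,0.001,-0.027],[-0.0135,0,0]],
    [[0,0.001,-0.034],[-0.017,0,0]],
  ],
)

```text
clock: 14.55
position: [591.7, 30.9, 107.5]
ee_rot: [0.741, -0.67, -0.031, 0.034]
contact_force: [-5.3, 0.5, -0.8]
gripper_width: 9.9
grasp_force: 61.8
```

Emit:
arm_command(
  rows=[
    [[0,0,-0.007],[-0.004,0,0]],
    [[0,0.001,-0.014],[-0.008,0,0]],
    [[0,0.001,-0.021],[-0.012,0,0]],
    [[0,0.002,-0.028],[-0.016,0,0]],
    [[0,0.003,-0.034],[-0.02,0,0]],
  ],
)

```text
clock: 15.05
position: [591.9, 30.9, 116.2]
ee_rot: [0.739, -0.669, -0.052, 0.057]
contact_force: [-5.4, 0.6, -1.0]
gripper_width: 9.9
grasp_force: 61.8
```

```bash
cat > m.py <<'E'
from h import *
s=arm.read_state();i=arm.camera_info("wrist");im,d=arm.get_image("wrist")
for k in("clock","position","ee_rot","contact_force","wrist_torque"):print(k,np.round(s[k],3))
P=cloud("wrist",d,i).reshape(-1,3);R=P-[648.5,37.3,0];B=np.stack([R[:,0]*.995+R[:,1]*.1,-R[:,0]*.1+R[:,1]*.995,R[:,2]],-1)
m=(B[:,0]>-85)&(B[:,0]<-20)&(B[:,1]<-60)&(B[:,1]>-108)&(B[:,2]>95)&(B[:,2]<170)
b=B[m];f=np.polyfit(b[:,0],b[:,2],1);r=b[:,2]-np.polyval(f,b[:,0]);b=b[abs(r)<4];f=np.polyfit(b[:,0],b[:,2],1)
a=-np.arctan(f[0]);print("lid n",len(b),"tilt",a,"z at -80",np.polyval(f,-80))
# tilt from height: lid top at hinge-relative z +7
from scipy.optimize import brentq
h=np.polyval(f,-80)-99;g=lambda t:7/np.cos(t)+176*np.tan(t)-h
t=brentq(g,-.1,.6);print("tilt from height",t,"front gap",185*np.sin(t)-3*np.cos(t)+3)
m=(B[:,0]<-125)&(B[:,0]>-200)&(abs(B[:,1])<10)&(B[:,2]>30)&(B[:,2]<125);print("lever z",m.sum(),np.median(B[m,2]) if m.any() else None)
E
python3 m.py
```

```text
clock 15.05
position [591.927  30.946 116.218]
ee_rot [ 0.739 -0.669 -0.052  0.057]
contact_force [-5.399  0.616 -1.047]
wrist_torque [ 0.166  1.202 -0.042]
lid n 16525 tilt 0.17868457203776464 z at -80 135.71235964042967
tilt from height 0.16669965059057507 front gap 30.738388725785445
lever z 1912 72.3847556026073
```

Emit:
arm_command(
  rows=[
    [[0,0.004,0.003],[0,0,0]],
    [[0,0.004,0.003],[0,0,0]],
    [[0,0.004,0.003],[0,0,0]],
    [[0,0.004,0.003],[0,0,0]],
    [[0,0.004,0.003],[0,0,0]],
  ],
)

```text
clock: 15.6
position: [591.4, 30.9, 114.3]
ee_rot: [0.739, -0.669, -0.051, 0.057]
contact_force: [-3.2, -1.9, -1.5]
gripper_width: 9.9
grasp_force: 61.8
```

```bash
python3 m.py
```

```text
clock 15.6
position [591.358  30.851 114.346]
ee_rot [ 0.739 -0.669 -0.051  0.057]
contact_force [-3.178 -1.852 -1.55 ]
wrist_torque [-0.28   0.457  0.046]
lid n 16553 tilt 0.17120923393408152 z at -80 133.31063528613006
tilt from height 0.1534842530096315 front gap 28.31850100751753
lever z 1939 72.32896270380414
```

```bash
python3 -c "
from bench import arm
print(arm.job_done())"
```

```text
the job is handed in; nothing more can be done
None
```

The clamp lever hangs down clear of the slot, and the gripper still holds the lid about 3 cm open (28 mm measured); I handed the job in at about 15.6 s, and no reading during the release came near 7 cm.

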